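# Seat the specimen puck and close the keeper

## Robot

A 6-joint arm with a two-finger parallel gripper is mounted at the origin on a cart in front of the work surface, level with it; the furniture and walls round the work are solid. World frame = base frame: x ahead of the robot, y to its left, z up, the work surface at z = 0. Lengths are in mm, angles in rad, forces in N, time in s.
With the tool pointing down it reaches from about 325 to 775 mm from the base axis. Payload 9.3 kg.
Tool frame: the origin (TCP) lies at the very end of the fingers, on their centre line; the grasp point (between the pads) lies 19 mm behind it (tcp_to_grasp is the distance from the TCP to the grasp point, in mm); z points along the fingers, y is the direction in which the jaws open and shut (so a half turn about z gives the same grasp; the last joint's range is limited). The gripper opens to 85 mm and grips with 20 to 120 N. Pads are 22 mm wide; open, the fingers measure 114 mm over their backs; the gripper's body (76 mm by 85 mm) begins 54 mm behind the grasp point. The pads swing forward as they close: fully open they stand 13 mm farther back than shut.
Start: joints at [-1.478, 0.259, 0.021, 1.334, 0, 1.418], TCP at [133.826, -533.467, 231.279] pointing down, gripper open.
Joint ranges: [-3.04, 3.04], [-0.91, 1.82], [-1.04, 1.36], [-1.92, 1.95], [-1.52, 1.45], [-3.14, 3.14]. Speed limits (rad/s): [2.22, 2.22, 2.79, 3.14, 3.14, 3.14].

## Interface

Orientations are given as a 3x3 rotation matrix whose columns are the frame's x, y, z axes.
In Python, from workcell import * gives the robot as it stands.
- The arm moves only by the tool step_arm, never from a script. Its argument "series" is text: rows parted by semicolons, each of 7 numbers parted by spaces: the shift along the tool's x, y, z in m, then the turn, a rotation vector about the tool's x, y, z in degrees, then the gripper's target within -1 to 1 (shut at 1, half-way at 0, fully open at -1). A call has 1 to 12 rows; each row is the pose to reach, as a shift and turn from the pose commanded when the call began, along the tool's axes at that moment; what a row does not reach only later rows make up. A row lasts 1/10 s, in which the tool goes at most 50 mm and 8.59 degrees, less where a joint would pass 70% of its speed; a pose out of reach is approached as far as the arm can. A call with a gripper value outside its range is refused whole. The fingers move at their own pace and stop on an object; the grip force is fixed at half the most. Time passes only in rows, so rows that repeat a pose let the fingers close. It gives the time, the measured TCP pose, the force and the opening at its end, in the units of the state.
- state(): the state, without advancing time (a new reading comes with each control period).
- snapshot(name): name is "scene" or "side" or "wrist"; returns the picture (384x512x3 uint8, red, green, blue); there is no depth.
- calibration(name): a dict with "fov_y" (degrees; the focal length in pixels is half the picture's height over the tangent of half this angle, whatever the lens; pixels are square), "cx", "cy" (the principal point, pixels), "k1" (the pictures are not rectified: a ray, as slopes to the right and down, at radius r is drawn at 1 + k1 r^2 times it, then the intrinsics apply), "position" and "orientation" of the camera in the world; the wrist camera has in their place "tool_from_camera" (4x4, takes a point from camera to tool coordinates, whose origin is the TCP and whose axes are the flange's). Camera axes: x right, y down, z forward; pixel columns grow to the right and rows downward; lengths in mm; the calibration is good to about 2 mm. A picture is of the moment at which its call begins: read the wrist's pose just before it. calibration takes no time and is no camera call.
- job_done(): hands the job in, once; it reports no verdict.
The state is a dict: "time": time; "qpos": joint angles; "qd": joint speeds; "joint_torque": joint torques, N m; "ee_pos": TCP position; "orientation": TCP orientation; "force": force on the tool from outside, world axes, zero at the start; "wrist_torque": the same for the moment, N m; "gripper_width": finger opening in mm.
Only numpy, scipy, OpenCV 4.12 (cv2) and the standard library are available. Lean on these libraries where they do the work, as an engineer would, in place of code of your own. Each camera call takes 0.05 s, during which the arm holds its last target.

## Task

Push the loose aluminium specimen puck across the dark plate with your fingertips, without picking it up, until it drops flat into the round yellow-floored recess. Then push the keeper arm by its upright red pin round over the puck as far as it goes. Leave the bottle, the vial and the white cap beside the plate standing where they are.

Things in the scene. Friction and masses are not known exactly. Their poses are not given: they have to be found in the camera images.
- plate: Dark steel plate fixed on the table, 140 x 110 x 16 mm (its x, y, z). Origin: centre of its underside, z up; flat top at 16 mm. A round blind recess, 40 mm across, 6 mm deep, 1 mm chamfer, is centred at plate x +32, y 0 mm. A steel pivot post, 14 mm across, rises 19 mm above the top at x +32, y -43 mm and carries the keeper arm.
- recess (a point): Centre of the recess's yellow floor, 10 mm above the plate's underside, 6 mm below its top. Axes as the plate's.
- puck: Loose aluminium disc, 36 mm across, 13 mm thick, about 60 g, with four resin stubs on top, tips 22 mm above its underside. Origin: centre of its underside, z up. Starts flat on the plate's top, on the plate's -x half, 58 to 80 mm from the recess. In the recess it has 2 mm play all round; its rim then stands 7 mm, its stub tips 16 mm above the plate's top.
- keeper (a joint): Angle of the keeper arm about its upright pivot, rad. 0: closed at its stop, arm along the plate's +y over the recess. Grows to 1.6 as it opens towards plate +x (clockwise from above). Starts at 1.05 to 1.45, stays where left, about 0.5 N at the pin moves it. Aluminium arm 12 mm wide, from 19 to 25 mm above the plate's top: clears the seated puck.
- keeper_hinge (a point): Point on the keeper's pivot axis at the arm's mid height, 38 mm above the plate's underside.
- keeper_pin (a point): Mid height of the red upright push pin at the keeper's free end: 10 mm across, 26 mm tall, standing from 25 mm to 51 mm above the plate's top, 50 mm from the pivot axis. This point is 38 mm above the plate's top.
- drop_bottle: Bystander: small white bottle with blue cap, 33 mm across, 64 mm tall, loose. Origin: centre of its underside.
- stain_vial: Bystander: amber vial with black cap, 25 mm across, 48 mm tall, loose. Origin: centre of its underside.
- sample_cap: Bystander: white vial cap, 22 mm across, 10 mm tall, loose. Origin: centre of its underside.
Things that resemble listed ones, but are neither listed nor needed, are in the scene too. What is meant by the puck is not green or orange, and is the larger of those in its own colour.

How it is judged:
By the outcome, as a careful person would: the job done as asked, in the order asked, and still so for the second after the job is handed in, with the robot touching nothing.
It also fails if it takes over 51 s, if anything falls off the work surface, if the arm or the gripper's body presses on something with over 40 N, if the wrist force passes 120 N, or if a joint passes its speed limit or range.

## Working session

There is one attempt and no reset: what is moved stays moved. The work goes in short steps, Python scripts to look and compute and a tool call to move; the robot and the scene stay as the last step left them, time stands still between calls to the robot, and variables do not carry over. Pictures are saved under pics/ and viewed, and the job is handed in when it is done.

Besides the shell and the picture viewer there is one more tool, called after "Emit:" by a JSON object that holds its "op" and its "data". step_arm: Moves the arm, as the interface text tells. Its arguments: {"type":"object","properties":{"series":{"type":"string"}},"required":["series"]}

```bash
mkdir -p pics; cat > h.py <<'E'
from workcell import *
import numpy as np, cv2
def save(n,fn):
    im=snapshot(n); cv2.imwrite('pics/'+fn,im[:,:,::-1]); return im
E
python3 - <<'E'
from h import *
for n in ["scene","side","wrist"]:
    print(n,calibration(n)); save(n,n+'0.png')
s=state();print(s)
E
```

```text
scene {'fov_y': 48.90199711410597, 'cx': 250.98087595415151, 'cy': 192.57266997073978, 'k1': -0.11851994992087557, 'position': array([  73.16901833, -791.91011423,  444.23194831]), 'orientation': array([[ 0.79425839, -0.2853149 ,  0.53642242],
       [-0.6072773 , -0.3449207 ,  0.71571222],
       [-0.01918017, -0.8942176 , -0.44722143]])}
side {'fov_y': 44.546607779865745, 'cx': 254.71399620289142, 'cy': 197.64631669360094, 'k1': -0.11525377212656751, 'position': array([272.88912303, 520.14785988, 643.47458505]), 'orientation': array([[-0.91872687, -0.26154197,  0.29586606],
       [-0.39421548,  0.56354891, -0.72595233],
       [ 0.02313201, -0.78358689, -0.62085142]])}
wrist {'fov_y': 58.8875965875509, 'cx': 256.60160440984157, 'cy': 186.65428212366305, 'k1': -0.05555948206831628, 'tool_from_camera': array([[ 1.08595451e-03, -9.54126298e-01, -2.99402451e-01,
         7.63269911e+01],
       [ 9.99999123e-01,  1.26305932e-03, -3.98007947e-04,
        -1.17369526e-01],
       [ 7.57912904e-04, -2.99401756e-01,  9.54126833e-01,
        -1.43571334e+02],
       [ 0.00000000e+00,  0.00
[... 170 characters left out ...]
438e-05,  1.41818272e+00]), 'qd': array([-6.35799146e-04, -1.58608233e-03,  2.19511176e-03,  1.33792250e-03,
       -6.68978865e-05,  1.14086205e-03]), 'joint_torque': array([ 2.58695130e-03, -5.55969143e+01,  3.44666505e+01,  1.12700197e-02,
       -1.50693168e-04,  7.84230792e-06]), 'ee_pos': array([ 133.7813774 , -533.27778005,  230.81389206]), 'orientation': array([[ 9.69948465e-01,  2.43310419e-01, -1.23699626e-04],
       [ 2.43310420e-01, -9.69947967e-01,  9.90545229e-04],
       [ 1.21027774e-04, -9.90875232e-04, -9.99999502e-01]]), 'force': array([ 0.89334466, -0.44768675, -0.28774348]), 'wrist_torque': array([0.04342265, 0.0082939 , 0.04913355]), 'gripper_width': 85.35664677362374}
```

View pics/scene0.png

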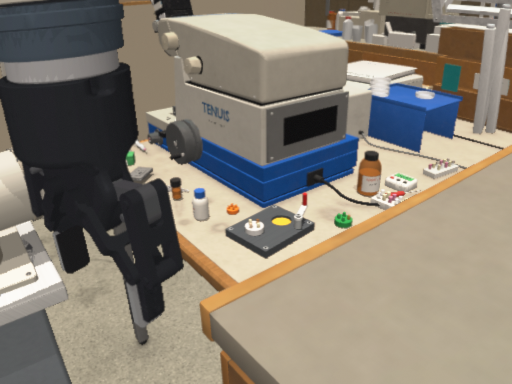

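View pics/side0.png

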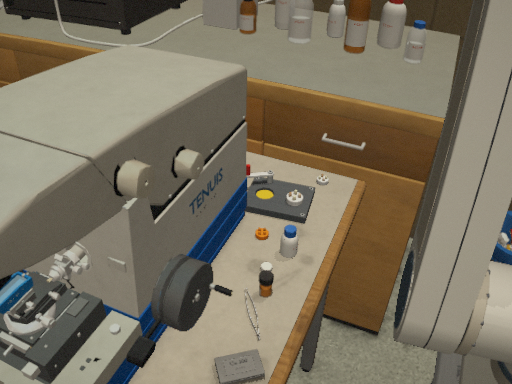

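View pics/wrist0.png

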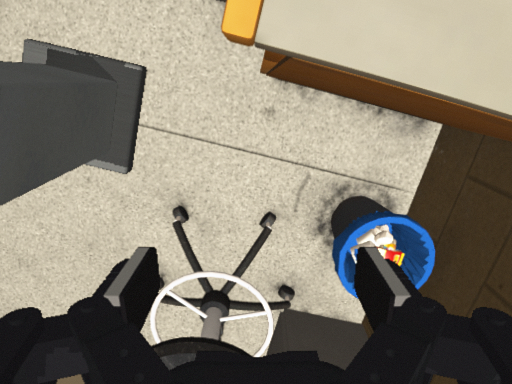

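```bash
python3 - <<'E'
import cv2
a=cv2.imread('pics/scene0.png')[170:270,160:360]; cv2.imwrite('pics/c1.png',cv2.resize(a,None,fx=4,fy=4,interpolation=cv2.INTER_CUBIC))
a=cv2.imread('pics/side0.png')[150:300,220:370]; cv2.imwrite('pics/c2.png',cv2.resize(a,None,fx=4,fy=4,interpolation=cv2.INTER_CUBIC))
E
```

```text
(no output)
```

View pics/c1.png

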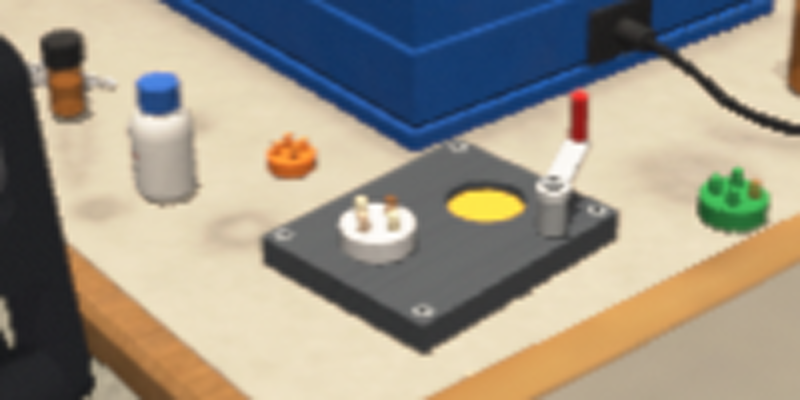

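View pics/c2.png

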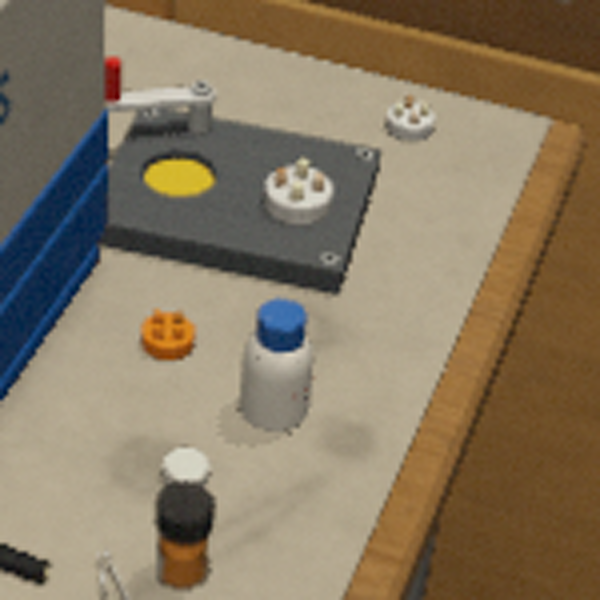

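```bash
cat >> h.py <<'E'
from scipy.optimize import least_squares
def K(c): 
    f=192/np.tan(np.radians(c['fov_y']/2)); return f
def proj(c,P,pose=None):
    R,t=(c['orientation'],c['position']) if pose is None else pose
    p=(np.atleast_2d(P)-t)@R; x=p[:,:2]/p[:,2:]; r2=(x**2).sum(1,keepdims=True)
    return x*(1+c['k1']*r2)*K(c)+[c['cx'],c['cy']]
def ray(c,uv,pose=None):
    R,t=(c['orientation'],c['position']) if pose is None else pose
    d=(np.atleast_2d(uv)-[c['cx'],c['cy']])/K(c); x=d.copy()
    for _ in range(20): x=d/(1+c['k1']*(x**2).sum(1,keepdims=True))
    return t,np.c_[x,np.ones(len(x))]@R.T
def atz(c,uv,z,pose=None):
    t,d=ray(c,uv,pose); return t+d*((z-t[2])/d[:,2:])
def wpose(c,s):
    T=c['tool_from_camera']; R=s['orientation']; return R@T[:3,:3], s['ee_pos']+R@T[:3,3]
def w2(P,v):
    P=np.atleast_2d(np.array(P,float)); c,s=np.cos(v[2]),np.sin(v[2])
    return P@np.array([[c,-s,0],[s,c,0],[0,0,1]]).T+[v[0],v[1],0]
E
python3 - <<'E'
from h import *
cs,cd=calibration('scene'),calibration('side')
o=lambda x,y:(160+x/4-.4,170+y/4-.4)
q=lambda x,y:(220+x/4-.4,150+y/4-.4)
A=[((-70,55,16),o(263,240)),((-70,-55,16),o(425,328)),((70,-55,16),o(617,210)),((70,55,16),o(455,143))]
B=[((-70,-55,16),q(380,152)),((-70,55,16),q(340,275))]
def fit(A,B):
    def r(v): 
        e=[]
        for L,c in ((A,cs),(B,cd)):
            if L: e.append(proj(c,w2([a for a,_ in L],v))-np.array([b for _,b in L]))
        return np.vstack(e).ravel()
    v0=[*atz(cs,A[0][1],16)[0][:2]*.5+.5*atz(cs,A[2][1],16)[0][:2],0]
    p=atz(cs,[A[1][1],A[2][1]],16); d=p[1]-p[0]; v0[2]=np.arctan2(d[1],d[0])
    s=least_squares(r,v0); return s.x, s.fun.reshape(-1,2).round(1)
v,e=fit(A,B);print(v,e)
print(fit(A,[]))
for n,c,u,z in (('puck top scene',cs,o(378,226),29),('puck side',cd,q(299,192),29),('pin s top',cs,o(579,95),67),('pinS',cs,o(578,118),54),('pinbot',cs,o(577,140),41),('post top',cs,o(554,184),41),('rec',cs,o(486,206),10),
 ('rec side',cd,q(179,178),10),('bottle',cs,o(165,193),0),('bottle side',cd,q(275,415),0),('vial',cd,q(183,573),0),('vials',cs,o(72,113),0),('cap',cd,q(186,467),10),('orange',cs,o(292,168),5),('smallw',cd,q(411,122),5)):
    p=atz(c,u,z)[0]; print(n,p.round(1),'plate', ((p-[v[0],v[1],0])@np.array([[np.cos(v[2]),-np.sin(v[2]),0],[np.sin(v[2]),np.cos(v[2]),0],[0,0,1]])).round(1))
E
```

```text
[ 5.28197162e+02 -2.44292442e+02  1.22172707e-01] [[-0.8 -1. ]
 [-0.5 -0.6]
 [ 0.4 -0.1]
 [ 0.3 -1.4]
 [ 0.3 -1.1]
 [ 0.7 -1.3]]
(array([ 5.26907915e+02, -2.46357226e+02,  1.33353925e-01]), array([[-0.7, -0.1],
       [ 0.2,  0.2],
       [ 0.5,  0.2],
       [-0. , -0.8]]))
puck top scene [ 489.4 -244.2   29. ] plate [-38.5   4.8  29. ]
puck side [ 489.5 -233.9   29. ] plate [-37.1  15.   29. ]
pin s top [ 605.2 -258.5   67. ] plate [ 74.7 -23.5  67. ]
pinS [ 605.4 -258.3   54. ] plate [ 74.9 -23.3  54. ]
pinbot [ 606.1 -257.5   41. ] plate [ 75.7 -22.6  41. ]
post top [ 566.6 -282.8   41. ] plate [ 33.4 -42.9  41. ]
rec [ 562.6 -238.3   10. ] plate [34.9  1.7 10. ]
rec side [ 560.5 -241.    10. ] plate [32.4 -0.7 10. ]
bottle [ 451.7 -108.3    0. ] plate [-59.4 144.3   0. ]
bottle side [ 452.3 -100.5    0. ] plate [-57.8 152.    0. ]
vial [455.6   8.9   0. ] plate [-41.2 260.1   0. ]
vials [458.1   5.9   0. ] plate [-39.1 256.9   0. ]
cap [475.4 -42.1  10. ] plate [-27.8 207.1  10. ]
orange [ 514.5 -136.2    5. ] plate [ -0.5 109.    5. ]
smallw [ 460.5 -352.9    5. ] plate [-80.5 -99.5   5. ]
```

```bash
python3 - <<'E'
from h import *
cs,cd=calibration('scene'),calibration('side')
for n,uv in (('corner bottom',(263.5,207)),('right end',(355,170)),('left',(165,140))):
    print(n,atz(cs,[uv],0).round(0))
# vertical heights above corner
c=atz(cs,[(263.5,207)],0)[0]
for z in (0,30,60,80,100,150,200,250,300): print(z,proj(cs,c+[0,0,z]).round(0), proj(cd,c+[0,0,z]).round(0))
p=np.array([605.4,-258.4,0])
for P in ([605,-258,54],[625,-262,60],[545,-243,160],[620,-243,160]): print(P,proj(cs,P).round(0),proj(cd,P).round(0))
E
python3 -c "
import cv2
a=cv2.imread('pics/scene0.png')[0:260,130:380]; cv2.imwrite('pics/c3.png',cv2.resize(a,None,fx=2.2,fy=2.2,interpolation=cv2.INTER_CUBIC))"
```

```text
corner bottom [[ 584. -155.    0.]]
right end [[ 897. -150.    0.]]
left [[622. 393.   0.]]
0 [[264. 207.]] [[238. 218.]]
30 [[263. 195.]] [[238. 207.]]
60 [[263. 182.]] [[238. 195.]]
80 [[263. 174.]] [[238. 187.]]
100 [[263. 165.]] [[238. 179.]]
150 [[263. 142.]] [[238. 158.]]
200 [[263. 119.]] [[238. 135.]]
250 [[263.  94.]] [[238. 111.]]
300 [[262.  68.]] [[238.  85.]]
[605, -258, 54] [[304. 199.]] [[249. 169.]]
[625, -262, 60] [[313. 194.]] [[242. 163.]]
[545, -243, 160] [[277. 155.]] [[275. 136.]]
[620, -243, 160] [[306. 145.]] [[240. 128.]]
```

View pics/c3.png

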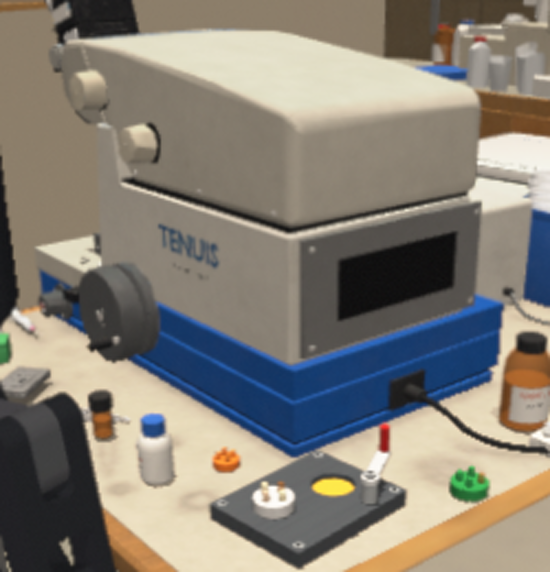

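```bash
python3 - <<'E'
from h import *
cs,cd,cw=[calibration(n) for n in('scene','side','wrist')]
s=state()
P=wpose(cw,s)
for z in (-50,0,50,100,150,200):
    print(z,'scene corner',atz(cs,[(204,307)],z)[0].round(0),'wrist', [atz(cw,[u],z,P)[0].round(0)[:2] for u in ((258,46),(225,37),(262,0),(512,118))], 'side edge',[atz(cd,[u],z)[0].round(0)[:2] for u in ((250,80),(440,122),(364,180),(250,153))])
E
python3 -c "
import cv2
a=cv2.imread('pics/wrist0.png')[0:150,200:512]; cv2.imwrite('pics/c4.png',cv2.resize(a,None,fx=2.5,fy=2.5,interpolation=cv2.INTER_CUBIC))"
```

```text
-50 scene corner [ 338. -298.  -50.] wrist [array([ 246., -506.]), array([ 246., -466.]), array([ 295., -498.]), array([ 247., -839.])] side edge [array([ 882., -897.]), array([ 226., -887.]), array([ 380., -474.]), array([ 692., -464.])]
0 scene corner [ 311. -348.    0.] wrist [array([ 241., -507.]), array([ 242., -472.]), array([ 285., -500.]), array([ 242., -801.])] side edge [array([ 838., -795.]), array([ 230., -785.]), array([ 372., -402.]), array([ 662., -393.])]
50 scene corner [ 284. -398.   50.] wrist [array([ 237., -508.]), array([ 237., -478.]), array([ 274., -502.]), array([ 238., -763.])] side edge [array([ 794., -693.]), array([ 233., -684.]), array([ 364., -331.]), array([ 631., -322.])]
100 scene corner [ 257. -448.  100.] wrist [array([ 232., -509.]), array([ 233., -484.]), array([ 264., -504.]), array([ 233., -724.])] side edge [array([ 750., -591.]), array([ 237., -582.]), array([ 357., -259.]), array([ 601., -251.])]
150 scene corner [ 231. -498.  150.] wrist [array([ 228., -510.]), array([ 228., -489.]), array([ 254., -506.]), array([ 228., -686.])] side edge [array([ 706., -488.]), array([ 240., -481.]), array([ 349., -187.]), array([ 571., -180.])]
200 scene corner [ 204. -548.  200.] wrist [array([ 223., -511.]), array([ 224., -495.]), array([ 244., -508.]), array([ 224., -648.])] side edge [array([ 662., -386.]), array([ 243., -380.]), array([ 341., -116.]), array([ 541., -109.])]
```

View pics/c4.png

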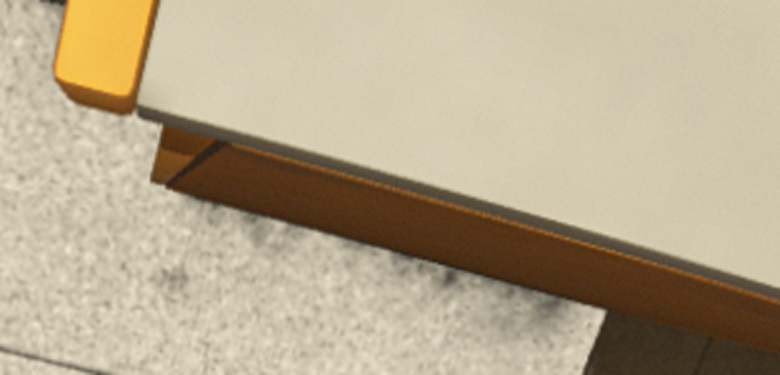

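Emit:
{"op": "step_arm", "data": {"series": "0.034 -0.016 -0.01 0 0 1.2 0.5; 0.068 -0.032 -0.02 0 0 2.4 0.5; 0.102 -0.048 -0.02 0 0 3.6 0.5; 0.136 -0.064 -0.02 0 0 4.8 0.5; 0.17 -0.08 -0.02 0 0 6 0.5; 0.204 -0.096 -0.02 0 0 7.2 0.5; 0.238 -0.112 -0.02 0 0 8.4 0.5; 0.272 -0.128 -0.01 0 0 9.6 0.5; 0.306 -0.144 0 0 0 10.8 0.5; 0.34 -0.16 0.02 0 0 12 0.5; 0.374 -0.176 0.04 0 0 13.2 0.5; 0.404 -0.19 0.06 0 0 14.1 0.5"}}

```text
time: 1.35
ee_pos: [480.6, -249.4, 170.4]
orientation: [[1.0, -0.001, 0.0], [-0.001, -1.0, 0.0], [0.0, -0.0, -1.0]]
force: [0.4, -0.5, 0.2]
gripper_width: 21.4
```

Emit:
{"op": "step_arm", "data": {"series": "0 0 0 0 0 0 0.5; 0 0 0 0 0 0 0.5"}}

```text
time: 1.55
ee_pos: [479.6, -250.2, 170.7]
orientation: [[1.0, 0.002, -0.001], [0.002, -1.0, 0.001], [-0.001, -0.001, -1.0]]
force: [0.2, 0.6, 1.2]
gripper_width: 21.4
```

```bash
python3 - <<'E'
from h import *
s=state();save('wrist','w1.png');print(s)
import pickle;pickle.dump(s,open('s1.pkl','wb'))
E
```

```text
{'time': 1.55, 'qpos': array([-6.35898468e-01,  2.68891226e-01, -1.20492445e-01,  1.18298017e+00,
       -2.06014560e-04,  2.50396308e+00]), 'qd': array([-0.03229833, -0.02059447,  0.01308173,  0.0056253 , -0.00134233,
       -0.00709667]), 'joint_torque': array([  1.47625409, -53.58794332,  32.44456887,  -0.16294526,
         0.09790319,   0.15139159]), 'ee_pos': array([ 479.56315052, -250.17271155,  170.67577865]), 'orientation': array([[ 9.99997545e-01,  1.73073062e-03, -1.38348083e-03],
       [ 1.73179041e-03, -9.99998208e-01,  7.65203410e-04],
       [-1.38215399e-03, -7.67597431e-04, -9.99998750e-01]]), 'force': array([0.16227603, 0.64199385, 1.22793383]), 'wrist_torque': array([0.01393147, 0.03718834, 0.00437419]), 'gripper_width': 21.414713786576225}
```

View pics/w1.png

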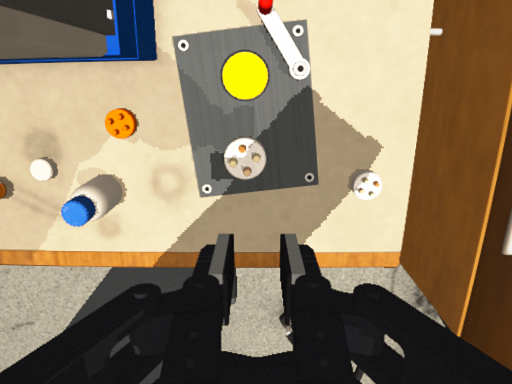

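```bash
python3 -c "
import cv2
a=cv2.imread('pics/w1.png')[0:210,160:340]; cv2.imwrite('pics/c5.png',cv2.resize(a,None,fx=4,fy=4,interpolation=cv2.INTER_CUBIC)[:600])
cv2.imwrite('pics/c6.png',cv2.resize(a,None,fx=4,fy=4,interpolation=cv2.INTER_CUBIC)[440:])"
```

```text
(no output)
```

View pics/c5.png

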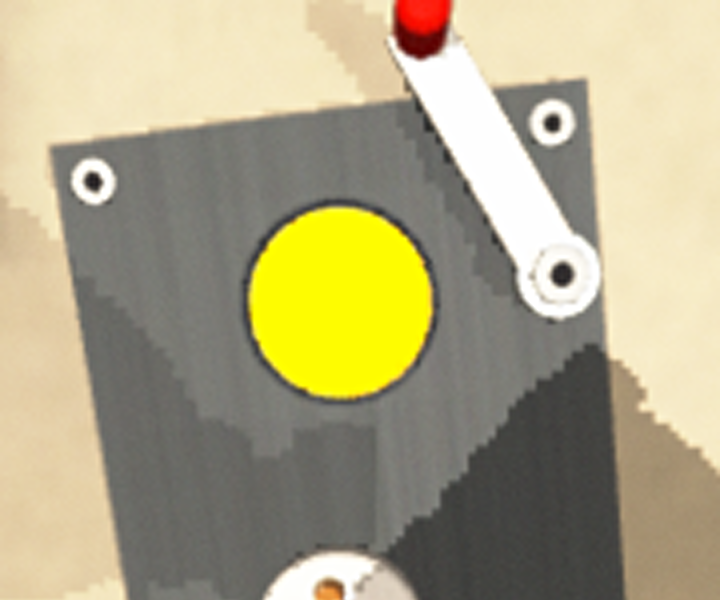

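View pics/c6.png

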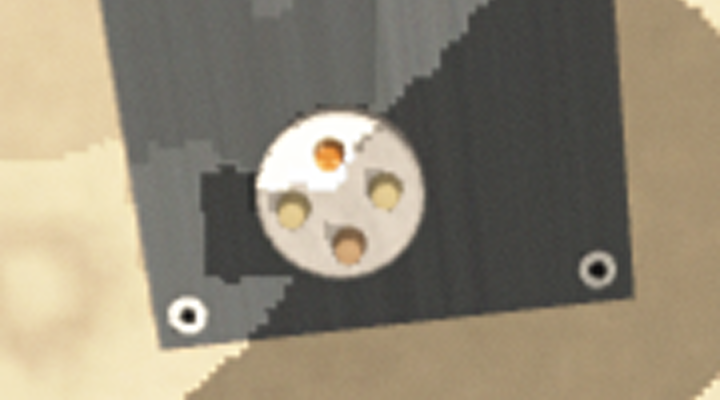

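```bash
python3 - <<'E'
from h import *
import pickle
s=pickle.load(open('s1.pkl','rb'));cw=calibration('wrist');P=wpose(cw,s)
o=lambda x,y:(160+x/4-.4,y/4-.4)
C=np.array([o(161,789),o(633,738),o(588,80),o(52,147)]);M=[(-70,55,16),(-70,-55,16),(70,-55,16),(70,55,16)]
f=least_squares(lambda v:(proj(cw,w2(M,v),P)-C).ravel(),[527,-245,.12]);v=f.x;print(v,f.fun.reshape(-1,2).round(1))
for n,u,z in (('puck',o(341,634),29),('recess rim',o(340.5,302),16),('rec floor',o(341,301),10),('post',o(561,274),41),('pinbase',o(421,38),41)):
    p=atz(cw,[u],z,P)[0];print(n,p.round(1),((p-[v[0],v[1],0])@np.array([[np.cos(v[2]),-np.sin(v[2]),0],[np.sin(v[2]),np.cos(v[2]),0],[0,0,1]])).round(1))
print(w2([(32,0,10),(32,-43,38)],v))
E
```

```text
[ 5.27574364e+02 -2.43511611e+02  1.16824865e-01] [[-0.1  0.3]
 [ 0.1  0.2]
 [ 0.2 -0.2]
 [-0.2 -0.1]]
puck [ 491.7 -239.8   29. ] [-35.2   7.9  29. ]
recess rim [ 559.9 -239.7   16. ] [32.6  0.  16. ]
rec floor [ 560.2 -239.6   10. ] [32.9  0.1 10. ]
post [ 565.  -282.7   41. ] [ 32.6 -43.3  41. ]
pinbase [ 606.3 -255.6   41. ] [ 76.8 -21.2  41. ]
[[ 559.35624314 -239.781713     10.        ]
 [ 564.36829337 -282.48861352   38.        ]]
```

Emit:
{"op": "step_arm", "data": {"series": "-0.015 -0.005 0.03 0 0 0 0.5; -0.029 -0.0104 0.06 0 0 0 0.5; -0.029 -0.0104 0.09 0 0 0 0.5; -0.029 -0.0104 0.12 0 0 0 0.5; -0.029 -0.0104 0.14 0 0 0 0.5; -0.029 -0.0104 0.152 0 0 0 0.5; -0.029 -0.0104 0.152 0 0 0 0.5; -0.029 -0.0104 0.152 0 0 0 0.5"}}

```text
time: 2.4
ee_pos: [450.4, -241.5, 20.1]
orientation: [[1.0, -0.002, 0.001], [-0.002, -1.0, -0.001], [0.001, 0.001, -1.0]]
force: [-0.4, -0.8, 0.7]
gripper_width: 21.4
```

```bash
python3 - <<'E'
from h import *
s=state();print(s['ee_pos'],s['force'])
a=save('wrist','w2.png')
b=save('scene','s2.png')
cv2.imwrite('pics/w2c.png',cv2.resize(a[0:300,150:350,::-1],None,fx=2,fy=2,interpolation=cv2.INTER_CUBIC))
cv2.imwrite('pics/s2c.png',cv2.resize(b[170:270,180:330,::-1],None,fx=5,fy=5,interpolation=cv2.INTER_CUBIC))
E
```

```text
[ 450.38759002 -241.46365435   20.14966471] [-0.38319903 -0.7982924   0.72629799]
```

View pics/w2.png

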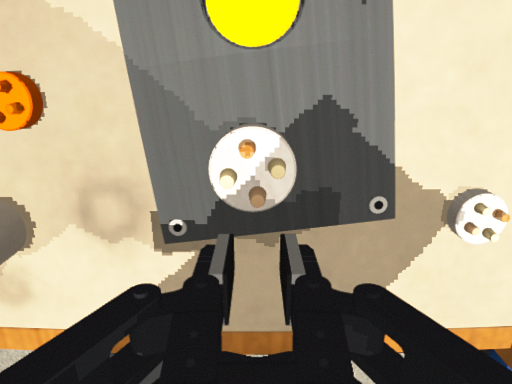

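View pics/s2c.png

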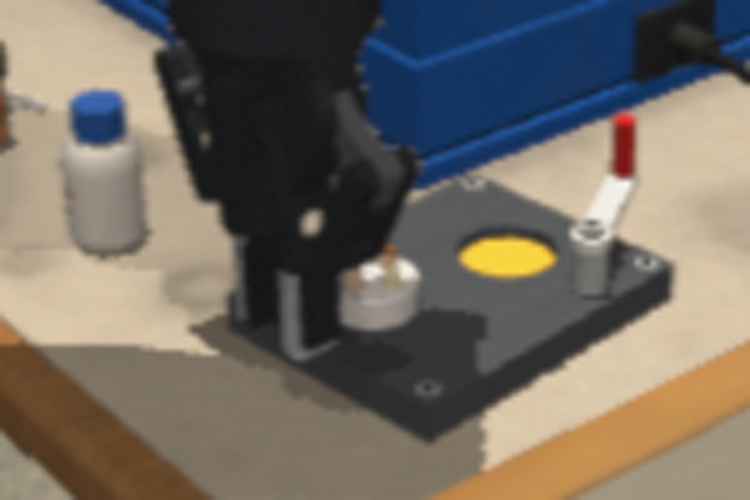

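Emit:
{"op": "step_arm", "data": {"series": "0.006 -0.001 0.0013 0 0 0 0.5; 0.012 -0.001 0.0013 0 0 0 0.5; 0.017 -0.001 0.0013 0 0 0 0.5; 0.022 -0.001 0.0013 0 0 0 0.5; 0.027 -0.001 0.0013 0 0 0 0.5; 0.032 -0.001 0.0013 0 0 0 0.5; 0.037 -0.001 0.0013 0 0 0 0.5; 0.042 -0.001 0.0013 0 0 0 0.5; 0.047 -0.001 0.0013 0 0 0 0.5; 0.052 -0.001 0.0013 0 0 0 0.5; 0.056 -0.001 0.0013 0 0 0 0.5; 0.056 -0.001 0.0013 0 0 0 0.5"}}

```text
time: 3.7
ee_pos: [507.1, -239.5, 17.9]
orientation: [[1.0, 0.0, 0.0], [0.0, -1.0, -0.0], [0.0, 0.0, -1.0]]
force: [0.0, -0.7, 0.2]
gripper_width: 21.5
```

```bash
python3 - <<'E'
from h import *
s=state();print(s['ee_pos'],s['force'])
a=save('wrist','w3.png')
E
```

```text
[ 507.12261308 -239.51149411   17.92599919] [ 0.03328966 -0.65597119  0.22764982]
```

View pics/w3.png

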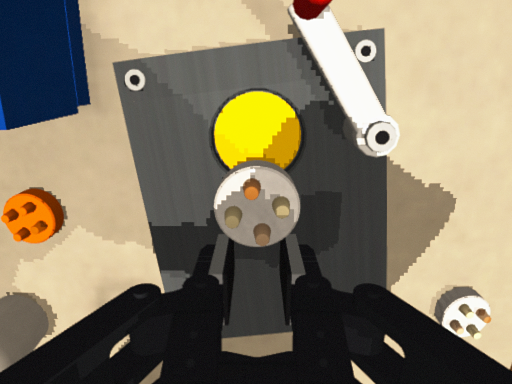

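```bash
python3 - <<'E'
from h import *
s=state();c=calibration('wrist');P=wpose(c,s);print(s['ee_pos'])
print(atz(c,[(257.5,206)],29,P),atz(c,[(257,133)],16,P))
E
```

```text
[ 506.77897444 -239.45692896   17.8519283 ]
[[ 533.06840855 -239.68338562   29.        ]] [[ 561.45916545 -239.44441544   16.        ]]
```

Emit:
{"op": "step_arm", "data": {"series": "0.003 0 0 0 0 0 0.5; 0.006 0 0 0 0 0 0.5; 0.009 0 0 0 0 0 0.5; 0.012 0 0 0 0 0 0.5; 0.015 0 0 0 0 0 0.5; 0.018 0 0 0 0 0 0.5; 0.02 0 0 0 0 0 0.5; 0.022 0 0 0 0 0 0.5; 0.024 0 0 0 0 0 0.5; 0.026 0 0 0 0 0 0.5; 0.0275 0 0 0 0 0 0.5; 0.0275 0 0 0 0 0 0.5"}}

```text
time: 4.95
ee_pos: [534.2, -239.5, 18.0]
orientation: [[1.0, -0.0, 0.0], [-0.0, -1.0, -0.0], [0.0, 0.0, -1.0]]
force: [-0.1, 0.6, -0.1]
gripper_width: 21.3
```

```bash
python3 - <<'E'
from h import *
s=state();print(s['ee_pos'],s['force'])
a=save('wrist','w4.png')
b=save('scene','s4.png')
cv2.imwrite('pics/w4c.png',cv2.resize(a[60:260,150:370,::-1],None,fx=3,fy=3,interpolation=cv2.INTER_CUBIC))
cv2.imwrite('pics/s4c.png',cv2.resize(b[170:270,220:340,::-1],None,fx=5,fy=5,interpolation=cv2.INTER_CUBIC))
E
```

```text
[ 534.20378298 -239.50376407   17.97450729] [-0.09423331  0.57528444 -0.14399084]
```

View pics/w4c.png

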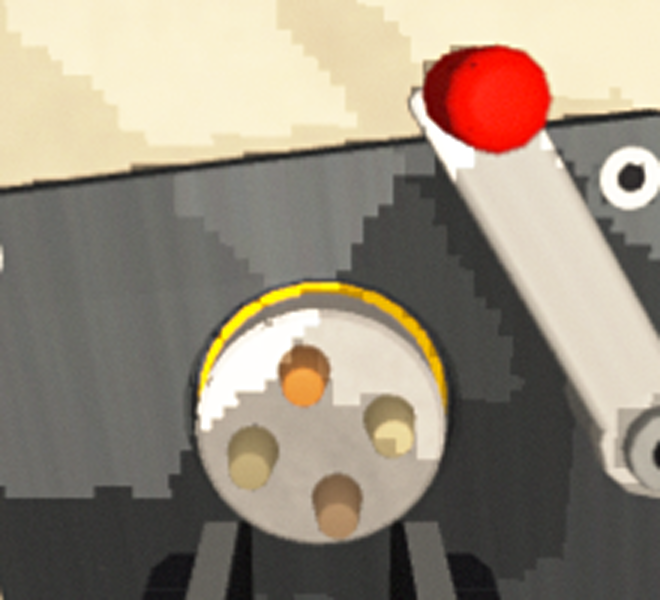

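View pics/s4c.png

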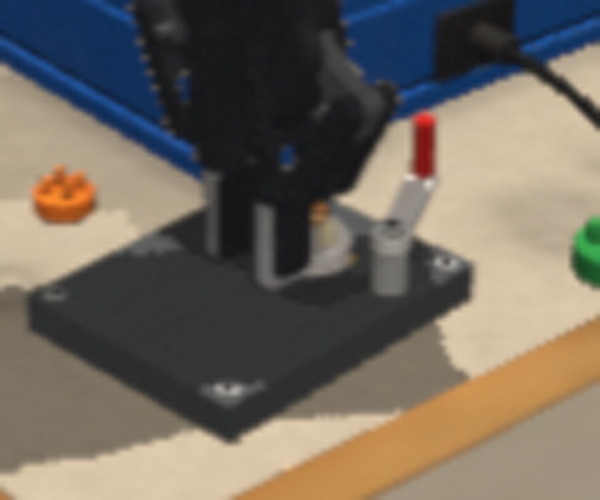

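Emit:
{"op": "step_arm", "data": {"series": "-0.01 0 0 0 0 0 0.5; -0.025 0 -0.01 0 0 0 0.5; -0.03 0 -0.04 0 0 0 0.5; -0.03 0 -0.07 0 0 0 0.5; -0.03 0 -0.09 0 0 0 0.5; -0.03 0 -0.09 0 0 0 0.5; -0.03 0 -0.09 0 0 0 0.5"}}

```text
time: 5.75
ee_pos: [503.1, -239.5, 108.6]
orientation: [[1.0, -0.001, 0.001], [-0.001, -1.0, -0.001], [0.001, 0.001, -1.0]]
force: [0.4, -0.5, -0.9]
gripper_width: 21.4
```

```bash
python3 - <<'E'
from h import *
s=state();print(s['ee_pos'],s['force'],s['qpos'])
import pickle;pickle.dump(s,open('s5.pkl','wb'))
a=save('wrist','w5.png')
b=save('side','d5.png')
cv2.imwrite('pics/w5c.png',cv2.resize(a[0:190,150:370,::-1],None,fx=3,fy=3,interpolation=cv2.INTER_CUBIC))
cv2.imwrite('pics/d5c.png',cv2.resize(b[150:250,240:340,::-1],None,fx=5,fy=5,interpolation=cv2.INTER_CUBIC))
E
```

```text
[ 503.13322032 -239.52510712  108.61022522] [ 0.38807863 -0.49106325 -0.92468554] [-5.94880324e-01  3.33513276e-01 -1.93317359e-01  1.04300378e+00
 -6.01166472e-05  2.54737525e+00]
```

View pics/w5c.png

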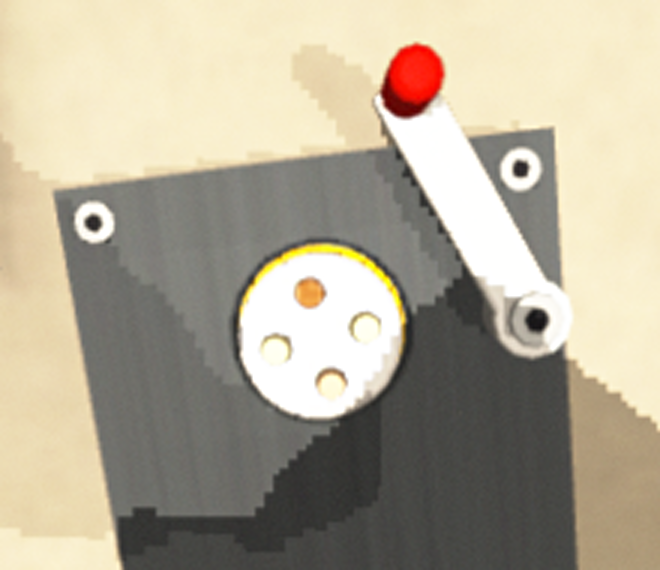

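View pics/d5c.png

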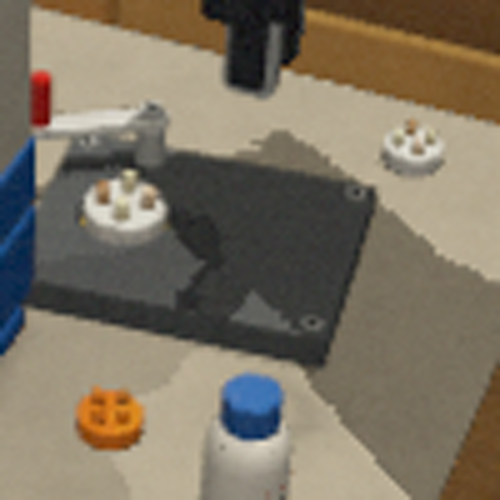

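```bash
python3 - <<'E'
from h import *
import pickle
s=pickle.load(open('s5.pkl','rb'));c=calibration('wrist');P=wpose(c,s)
o=lambda x,y:(150+x/3-.33,y/3-.33)
L=dict(left=o(240,334),right=o(404,334),top=o(322,251),bot=o(322,419))
for z in(23,29):
    q={k:atz(c,[u],z,P)[0].round(1) for k,u in L.items()};print(z,q, 'dx',q['top'][0]-q['bot'][0],'dy',q['left'][1]-q['right'][1])
print(atz(c,[o(238,331),o(408,331),o(322,240)],16,P).round(1),atz(c,[o(538,320)],41,P),atz(c,[o(408,98)],43,P),atz(c,[o(416,68)],67,P))
im=cv2.imread('pics/w5.png')
E
python3 - <<'E'
import cv2
a=cv2.imread('pics/w5.png')[70:150,220:300];cv2.imwrite('pics/w5d.png',cv2.resize(a,None,fx=7,fy=7,interpolation=cv2.INTER_CUBIC))
E
```

```text
23 {'left': array([ 560. , -221.6,   23. ]), 'right': array([ 560. , -257.8,   23. ]), 'top': array([ 577.7, -239.6,   23. ]), 'bot': array([ 541.1, -239.7,   23. ])} dx 36.60000000000002 dy 36.20000000000002
29 {'left': array([ 560.5, -222. ,   29. ]), 'right': array([ 560.5, -257.3,   29. ]), 'top': array([ 577.7, -239.6,   29. ]), 'bot': array([ 542.1, -239.7,   29. ])} dx 35.60000000000002 dy 35.30000000000001
[[ 560.1 -220.6   16. ]
 [ 560.1 -259.2   16. ]
 [ 580.  -239.7   16. ]] [[ 564.46351387 -283.49433382   41.        ]] [[ 606.05951887 -255.95156116   43.        ]] [[ 607.71088463 -255.28547859   67.        ]]
```

View pics/w5d.png

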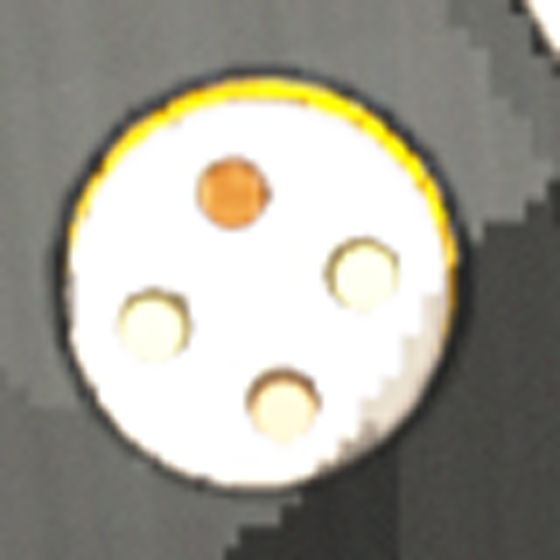

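Emit:
{"op": "step_arm", "data": {"series": "0.022 0.004 0 0 0 3 1; 0.044 0.008 0 0 0 6 1; 0.066 0.012 0 0 0 9 1; 0.088 0.016 0 0 0 12 1; 0.11 0.02 0 0 0 15 1; 0.13 0.0237 0 0 0 15 1; 0.13 0.0237 0 0 0 15 1; 0.13 0.0237 0.02 0 0 15 1; 0.13 0.0237 0.04 0 0 15 1; 0.13 0.0237 0.058 0 0 15 1; 0.13 0.0237 0.058 0 0 15 1"}}

```text
time: 6.95
ee_pos: [631.5, -262.1, 46.6]
orientation: [[0.966, -0.259, -0.006], [-0.259, -0.966, 0.003], [-0.006, -0.002, -1.0]]
force: [-0.5, 0.2, -0.7]
gripper_width: 0.1
```

```bash
python3 - <<'E'
from h import *
s=state();print(s['ee_pos'],s['force'],s['qpos'],s['gripper_width'])
a=save('wrist','w6.png')
b=save('scene','s6.png')
cv2.imwrite('pics/s6c.png',cv2.resize(b[130:280,200:400,::-1],None,fx=4,fy=4,interpolation=cv2.INTER_CUBIC))
v=np.array([527.57,-243.5,.1168]);H=np.array([564.4,-282.7])
for f in np.linspace(.569,1.688,9):
    t=H+50*np.array([np.cos(f),np.sin(f)])+[15.9,-4.3]; print(t.round(1))
E
```

```text
[ 631.52343786 -262.14440262   46.55541003] [-0.47568177  0.15495851 -0.74896003] [-5.15994811e-01  5.81497681e-01  5.96977978e-02  1.05532153e+00
 -6.75345472e-05  2.88766530e+00] 0.06363551877697576
[ 622.4 -260.1]
[ 618.3 -254.5]
[ 613.3 -249.5]
[ 607.8 -245.2]
[ 601.7 -241.8]
[ 595.2 -239.3]
[ 588.4 -237.7]
[ 581.4 -237. ]
[ 574.5 -237.3]
```

View pics/w6.png

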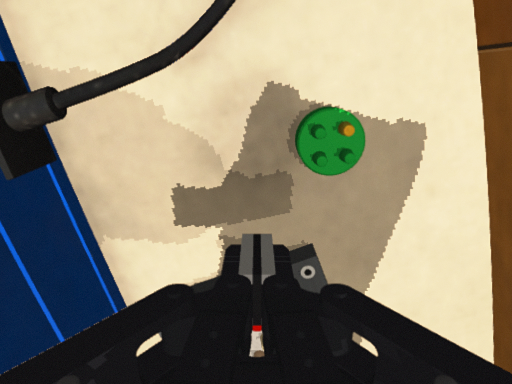

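View pics/s6c.png

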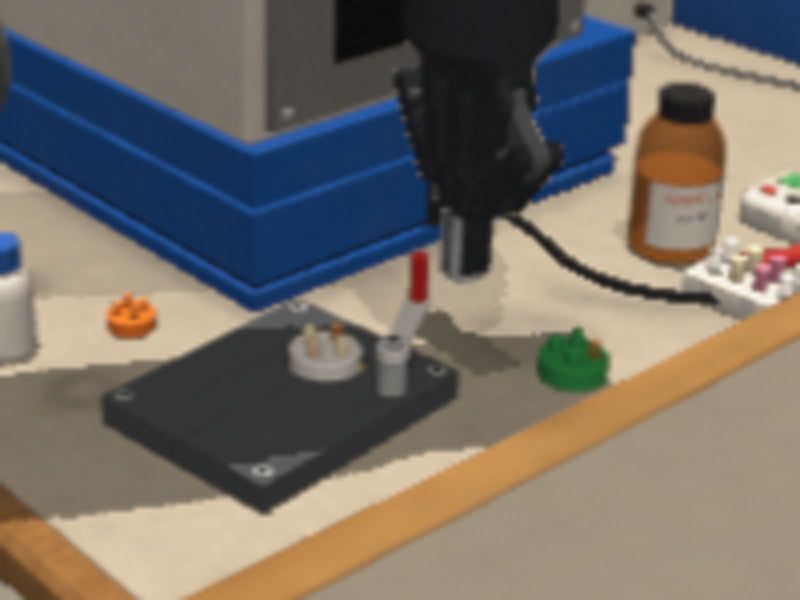

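Emit:
{"op": "step_arm", "data": {"series": "0 0 0 0 0 0 1; -0.006 0 0 0 0 0 1; -0.012 0 0 0 0 0 1; -0.0147 -0.002 0 0 0 0 1; -0.0174 -0.0043 0 0 0 0 1; -0.0205 -0.006 0 0 0 0 1; -0.0235 -0.0079 0 0 0 0 1; -0.0268 -0.0092 0 0 0 0 1; -0.03 -0.0106 0 0 0 0 1; -0.0334 -0.0115 0 0 0 0 1; -0.0367 -0.0123 0 0 0 0 1; -0.0367 -0.0123 0 0 0 0 1"}}

```text
time: 8.25
ee_pos: [601.1, -241.7, 49.9]
orientation: [[0.966, -0.259, -0.001], [-0.259, -0.966, 0.0], [-0.001, 0.0, -1.0]]
force: [0.2, 0.0, -0.1]
gripper_width: 0.1
```

```bash
python3 - <<'E'
from h import *
s=state();print(s['ee_pos'],s['force'],s['qpos'],s['gripper_width'])
a=save('wrist','w7.png')
b=save('scene','s7.png')
cv2.imwrite('pics/s7c.png',cv2.resize(b[130:280,200:400,::-1],None,fx=4,fy=4,interpolation=cv2.INTER_CUBIC))
E
```

```text
[ 601.14475271 -241.65070025   49.94880357] [ 0.18721502  0.04097578 -0.14660051] [-5.11517713e-01  5.19972408e-01 -4.51129486e-02  1.00622910e+00
 -1.99940164e-04  2.89221223e+00] 0.0881316554322691
```

View pics/w7.png

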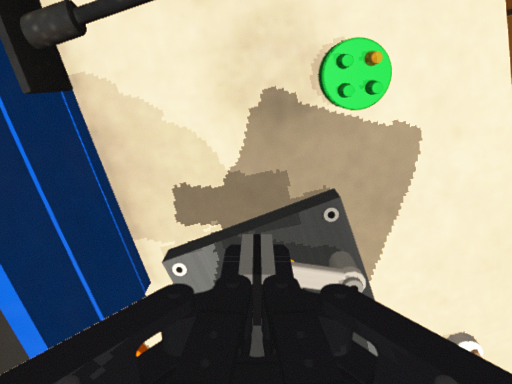

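View pics/s7c.png

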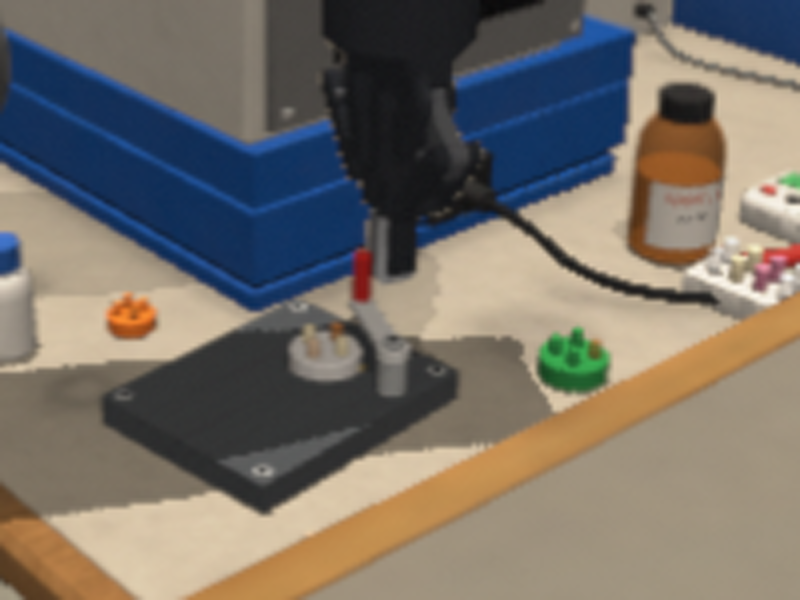

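Emit:
{"op": "step_arm", "data": {"series": "-0.0035 -0.0005 0 0 0 0 1; -0.007 -0.0007 0 0 0 0 1; -0.0105 -0.0006 0 0 0 0 1; -0.014 -0.0005 0 0 0 0 1; -0.0175 0 0 0 0 0 1; -0.021 0.0006 0 0 0 0 1; -0.0235 0.0014 0 0 0 0 1; -0.0255 0.002 0 0 0 0 1; -0.027 0.0025 0 0 0 0 1; -0.027 0.0025 0 0 0 0 1"}}

```text
time: 9.35
ee_pos: [574.8, -237.3, 50.0]
orientation: [[0.966, -0.259, -0.0], [-0.259, -0.966, -0.0], [-0.0, 0.0, -1.0]]
force: [-0.3, -0.1, 0.6]
gripper_width: -0.2
```

Emit:
{"op": "step_arm", "data": {"series": "-0.0005 0 0 0 0 0 1; -0.001 0 0 0 0 0 1; -0.001 0 0 0 0 0 1"}}

```text
time: 9.65
ee_pos: [574.3, -237.2, 50.0]
orientation: [[0.966, -0.259, 0.001], [-0.259, -0.966, -0.0], [0.001, 0.0, -1.0]]
force: [2.7, -1.3, 0.1]
gripper_width: -0.0
```

Emit:
{"op": "step_arm", "data": {"series": "-0.0005 0 0 0 0 0 1; -0.001 0 0 0 0 0 1; -0.001 0 0 0 0 0 1"}}

```text
time: 9.95
ee_pos: [574.1, -237.2, 50.2]
orientation: [[0.966, -0.259, 0.002], [-0.259, -0.966, -0.001], [0.002, 0.0, -1.0]]
force: [6.5, -2.7, -3.1]
gripper_width: -0.3
```

At the stop: the force is rising while the tip no longer advances. I'll back off and look.

Emit:
{"op": "step_arm", "data": {"series": "0.005 0 0 0 0 0 1; 0.02 0 0 0 0 0 1; 0.025 0 -0.02 0 0 0 1; 0.025 0 -0.05 0 0 0 1; 0 0 -0.08 0 0 0 1; -0.03 0 -0.09 0 0 0 1; -0.05 0 -0.09 0 0 0 1; -0.07 0 -0.09 0 0 0 1; -0.09 0 -0.09 0 0 0 1; -0.09 0 -0.09 0 0 0 1; -0.09 0 -0.09 0 0 0 1"}}

```text
time: 11.05
ee_pos: [486.2, -213.5, 140.3]
orientation: [[0.966, -0.259, 0.0], [-0.259, -0.966, -0.0], [0.0, 0.0, -1.0]]
force: [1.0, -0.6, -0.7]
gripper_width: -0.1
```

```bash
python3 - <<'E'
from h import *
s=state();print(s['ee_pos'],s['force'])
import pickle;pickle.dump(s,open('s8.pkl','wb'))
a=save('wrist','w8.png')
b=save('scene','s8.png')
d=save('side','d8.png')
cv2.imwrite('pics/s8c.png',cv2.resize(b[130:280,150:350,::-1],None,fx=4,fy=4,interpolation=cv2.INTER_CUBIC))
cv2.imwrite('pics/d8c.png',cv2.resize(d[150:300,220:370,::-1],None,fx=4,fy=4,interpolation=cv2.INTER_CUBIC))
E
```

```text
[ 486.23901323 -213.47561073  140.29523405] [ 1.02537265 -0.61577249 -0.70368478]
```

View pics/w8.png

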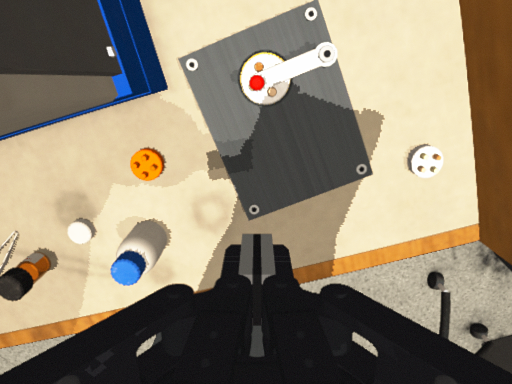

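View pics/s8c.png

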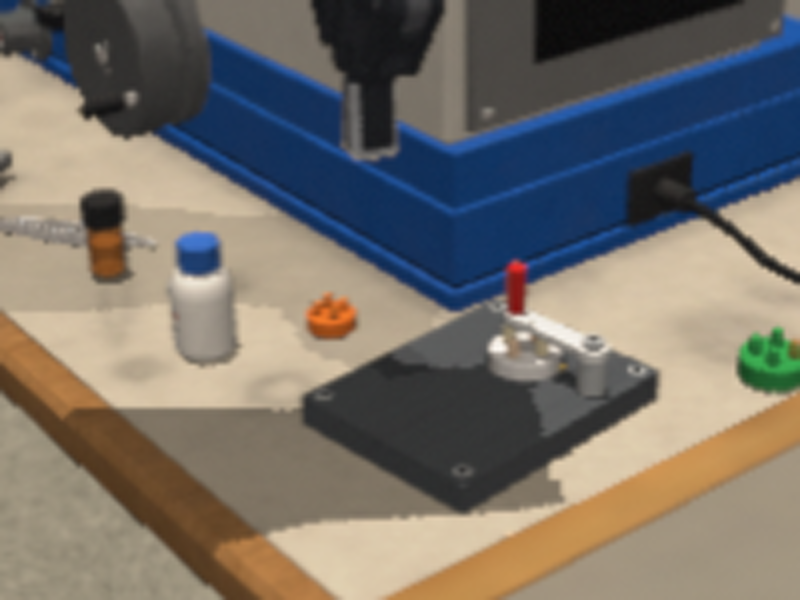

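View pics/d8c.png

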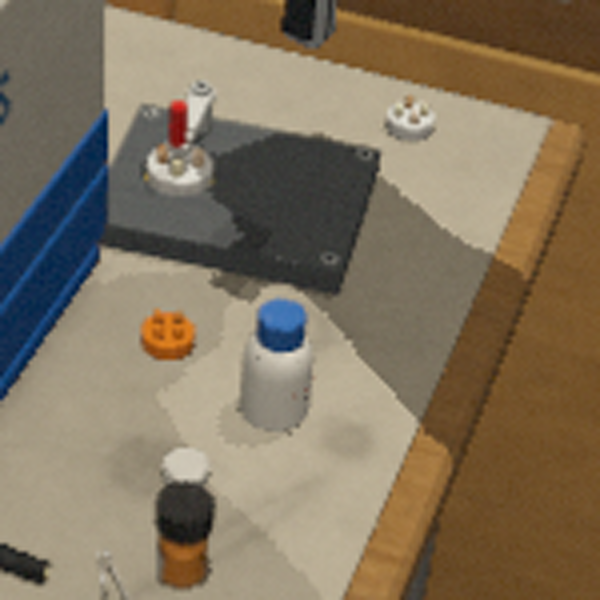

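```bash
python3 - <<'E'
from h import *
import pickle
a=cv2.imread('pics/w8.png')[20:130,210:350];cv2.imwrite('pics/w8c.png',cv2.resize(a,None,fx=5,fy=5,interpolation=cv2.INTER_CUBIC))
s=pickle.load(open('s8.pkl','rb'));c=calibration('wrist');P=wpose(c,s)
p=atz(c,[(257,83)],67,P)[0];h=atz(c,[(327,53.5)],41,P)[0];print(p,h,.117+np.pi/2-np.arctan2(*(p-h)[1::-1]))
E
```

```text
[ 558.41859479 -232.93222312   67.        ] [ 564.80270515 -283.44673838   41.        ] -0.008715206343725024
```

View pics/w8c.png

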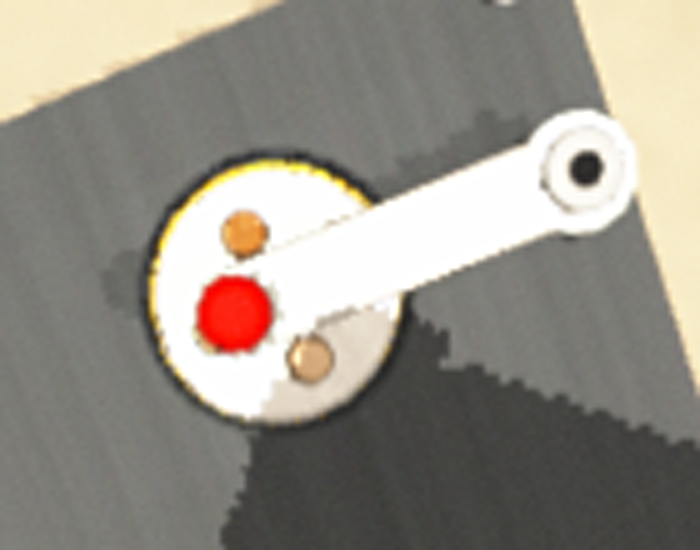

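The keeper measures about -0.01 rad, so it is closed at its stop. The puck is flat in the recess and the gripper is clear.

```bash
python3 -c "
from workcell import *
print(job_done())"
```

```text
the job is handed in; nothing more can be done
None
```

The puck is seated flat in the recess and the keeper is closed over it. I handed the job in at about 11 s of robot time.

- **Puck:** I pushed it straight across the plate with two slightly parted fingertips until it dropped in. From above, its rim sits concentric in the recess with dark or yellow margin all round. Its apparent width matches the seated height.
- **Keeper:** I swung it round by its red pin with the fingers closed. At the end the force rose to about 7 N with almost no further travel. After backing off, the image gave a keeper angle of about -0.01 rad, which is closed within measuring error.
- **Other objects:** In the before and after pictures the bottle, vial and white cap stand where they were. The gripper was clear and touching nothing at hand-in.

None of the checks failed. The first position estimates from the scene and side cameras disagreed by up to 10 mm in y for the puck, so I used the closer wrist-camera measurement instead.

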